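# Shut the fittings case and hold it square in the labelling jig

### The arm

A 6-joint arm with a two-finger parallel gripper is mounted at the origin on the work surface. World frame = base frame: x ahead of the robot, y to its left, z up, the work surface at z = 0. Lengths are in m, angles in rad, forces in N, time in s.
With the tool pointing down it reaches from about 0.425 to 0.95 m from the base axis. Payload 14.7 kg.
Tool frame: the origin (TCP) lies midway between the tips of the shut fingers; the grasp point (between the pads) lies 19 mm behind it; y points along the fingers, z is the direction in which the jaws open and shut, and the axes are right-handed (so a half turn about y gives the same grasp; the last joint's range is limited). The gripper opens to 85 mm and grips with 20 to 120 N. Pads are 22 mm wide; open, the fingers measure 114 mm over their backs; the gripper's body (76 mm by 85 mm) begins 54 mm behind the grasp point. The pads swing forward as they close: fully open they stand 13 mm farther back than shut.
Start: joints at [-1.321, 0.48, 1.596, -0, 1.065, -0.047], TCP at [0.19, -0.622, 0.231] pointing down, gripper open.
Joint ranges: [-2.75, 2.75], [-0.82, 2.05], [0.23, 2.67], [-1.56, 4.7], [0.09, 2.69], [-2.92, 2.92]. Speed limits (rad/s): [1.89, 1.89, 2.39, 3.01, 3.01, 3.01].

### API

Orientations are given as a 3x3 rotation matrix whose columns are the frame's x, y, z axes.
In Python, from cell import ctrl, viewer, finish_job gives the robot as it stands. The module is installed in compiled form; this text tells all that it offers.
- The arm moves only by the tool servo_tool, never from a script. Its argument "rows" is a list of rows, each a list of 5 numbers: the shift along the tool's x, y, z in m, then the turn about the tool's y in degrees, then the opening, from 0 (shut) to 1 (fully open). A call has 1 to 5 rows; each row shifts and turns the commanded pose from where the row before left it, along the tool's axes as they then stand; what a row does not reach is not made up. A row lasts 1/8 s, in which the tool goes at most 62.5 mm and 10.7 degrees, less where a joint would pass 70% of its speed; a pose out of reach is approached as far as the arm can. A call is refused whole if a number of a shift passes 0.0625 or a number of a turn 10.7, either way. A call with a gripper value outside its range is refused whole. The fingers move at their own pace and stop on an object; the grip force is fixed at half the most. Time passes only in rows, so rows that do not move let the fingers close. It gives the time, the measured TCP pose, the force and the opening at its end, in the units of the state.
- ctrl.sense(): the state, without advancing time (a new reading comes with each control period).
- viewer.capture(name): name is "scene" or "top" or "wrist"; returns a dict with "img" (384x512x3 uint8, red, green, blue), "mtx" (3x3 intrinsics, pixels), "rvec" (rotation vector, rad) and "tvec" (3), from world to camera coordinates, as OpenCV has them; the wrist camera has in their place "hand_eye" (4x4, takes a point from camera to tool coordinates, whose origin is the TCP and whose axes are the tool frame's). Camera axes: x right, y down, z forward; pixel columns grow to the right and rows downward; lengths in m; the calibration is good to about 2 mm. The wrist camera is an equidistant fisheye: a pixel r from the principal point sees the ray r / f radians off the axis. A picture is of the moment at which its call begins: read the wrist's pose just before it. There is no depth.
- finish_job(): hands the job in, once; it reports no verdict.
The state is a dict: "time": time; "q": joint angles; "qvel": joint speeds; "effort": joint torques, N m; "position": TCP position; "tool_rot": TCP orientation; "wrist_force": force on the tool from outside, world axes, zero at the start; "moment": the same for the moment, N m; "width": finger opening in m.
Only numpy, scipy, OpenCV 4.12 (cv2) and the standard library are available. Lean on these libraries where they do the work, as an engineer would, in place of code of your own. Each camera call takes 0.05 s, during which the arm holds its last target. There are 200 camera calls.

### The job

One of the two grey fittings cases has its lid standing proud: press that lid down until it is fully home, then put the case flat on the metal jig plate and push it into the corner so that it sits flush against both the end stop and the side stop. Finish while still holding it there, keeping the case pressed against both stops at once; do not let go. Leave the other case and everything else on the bench where they are.

Things in the scene. Friction and masses are not known exactly. Their poses are not given: they have to be found in the camera images.
- case: The open-lidded fittings case, loose: grey plastic box, body 140 (its x) x 58 (its y) x 50 mm high, symmetric, about 0.2 to 0.45 kg with its lid. Origin at the centre of its underside, z up. Grip it across the 58 mm width, on the body below the rim. It starts flat on the bench. A twin with its lid already shut (closed_case) stands nearby; either may be on the left.
- lid (a joint): How far the case's lid has been pushed down, m: 0 to 0.003 at the start (lid plate stands 11 to 14 mm proud of the body's rim, white collar showing), 0.014 fully home. The lid slides straight down, resists with about 7 N of friction, and stays where it is left.
- lid_top (a point): Centre of the lid's flat top: lid plate 138 x 56 x 6 mm, over the middle of the case; its top is 70 mm above the case's underside when fully up, 56 mm when fully home.
- jig: Labelling jig, fixed to the bench: bare metal plate 220 (its x) x 130 (its y) x 10 mm thick with upright steel stops at its +x end and its +y side. Origin at the centre of the plate's underside, at bench height; z up.
- end_stop: End stop, part of the jig (same origin and axes as the jig): a steel bar along the jig's y, face at jig x = +90 mm looking to -x, from y = -39 to +45 mm, top 52 mm above the bench (42 mm above the plate). Rigid.
- side_stop: Side stop, part of the jig (same origin and axes as the jig): two steel blocks, faces at jig y = +45 mm looking to -y, one from x = +55 to +85 mm, one from x = -45 to -15 mm, tops 52 mm above the bench, each 16 mm thick. The 70 mm gap between them leaves room for a finger at the middle of the case. Rigid.
- seat (a point): Where the centre of the case's underside is when it is home in the corner: on the plate's top (10 mm above the bench) at jig x = +20, y = +16 mm; axes as the jig's. The case's long side lies along the jig's x; either end may lead.
- closed_case: Twin case, 140 x 58 x 56 mm with the lid already shut, loose; leave it alone. Origin at the centre of its underside, x along its length.
- tape_roll: Cardboard tape core lying flat, loose, 100 mm across, 48 mm high; origin centre of its underside. Leave alone.
- marker: Marker pen lying down, 130 mm long (its x), 15 mm thick, loose; origin near its middle. Leave alone.
- screwdriver: Screwdriver lying down, 190 mm long along its x, loose. Leave alone.
- cleaner_bottle: White cleaner bottle, 64 mm across, 170 mm high, loose, upright; origin centre of its underside. Leave alone.
Things that resemble listed ones, but are neither listed nor needed, are in the scene too. What is shaped like the case but orange or yellow is not meant.

How it is judged:
By the outcome, as a careful person would: the job done as asked, in the order asked, and still so for the second after the job is handed in, while the arm keeps its last pose, push and grip.
It also fails if it takes over 72 s, if anything falls off the work surface, if the arm or the gripper's body presses on something with over 40 N, if the wrist force passes 120 N, or if a joint passes its speed limit or range.

## Working session

There is one attempt and no reset: what is moved stays moved. The work goes in short steps, Python scripts to look and compute and a tool call to move; the robot and the scene stay as the last step left them, time stands still between calls to the robot, and variables do not carry over. Pictures are saved under pics/ and viewed, about 8 in all and at most 12, crops included, and the job is handed in when it is done.

Besides the shell and the picture viewer there is one more tool, called after ">>>" by a JSON object that holds its "api" and its "payload". servo_tool: Moves the arm, as the interface text tells. Its arguments: {"type":"object","properties":{"rows":{"type":"array","items":{"type":"array","items":{"type":"number"}}}},"required":["rows"]}

```bash
mkdir -p pics; cat > h.py <<'E'
import numpy as np, cv2
from cell import ctrl, viewer, finish_job
def save(name,fn):
    c=viewer.capture(name); cv2.imwrite('pics/'+fn+'.png',c['img'][:,:,::-1]); np.savez('pics/'+fn+'.npz',**{k:v for k,v in c.items()}); return c
def px2w(c,uv,z):
    R=cv2.Rodrigues(np.array(c['rvec'],float))[0]; t=np.array(c['tvec'],float).ravel()
    d=R.T@np.linalg.inv(c['mtx'])@np.array([uv[0],uv[1],1.]); o=-R.T@t
    return o+d*(z-o[2])/d[2]
def w2px(c,P):
    return cv2.projectPoints(np.array(P,float).reshape(-1,3),np.array(c['rvec'],float),np.array(c['tvec'],float),np.array(c['mtx']),None)[0].reshape(-1,2)
E
python3 - <<'E'
from h import *
s=ctrl.sense(); print(s)
a=save('top','top0'); b=save('scene','scene0')
for c in(a,b): print(c['mtx'],c['rvec'],c['tvec'])
im=cv2.resize(a['img'],(800,600),interpolation=cv2.INTER_CUBIC); cv2.imwrite('pics/top0b.png',im[:,:,::-1])
im=cv2.resize(b['img'],(800,600),interpolation=cv2.INTER_CUBIC); cv2.imwrite('pics/scene0b.png',im[:,:,::-1])
E
```

```text
{'time': 0.0, 'q': array([-1.32061709e+00,  4.80839160e-01,  1.59683948e+00,  2.10896699e-05,
        1.06508331e+00, -4.66178742e-02]), 'qvel': array([ 0.00129651,  0.00032406, -0.00039084,  0.00054366,  0.00135759,
        0.00025198]), 'effort': array([-5.01684321e-03, -9.50660777e+01, -4.30200899e+01, -7.34907098e-04,
        1.21669541e-02,  3.31891988e-05]), 'position': array([ 0.19001791, -0.62120083,  0.23068045]), 'tool_rot': array([[-9.56281106e-01, -2.71616452e-04,  2.92448922e-01],
       [-2.92449039e-01,  1.13746293e-03, -9.56280432e-01],
       [-7.29083091e-05, -9.99999316e-01, -1.16716828e-03]]), 'wrist_force': array([-0.12167641,  0.0422532 , -0.58266564]), 'moment': array([ 0.03781845, -0.04679125,  0.01637151]), 'width': 0.08552096136774288}
[[346.60970875   0.         257.98168418]
 [  0.         346.60970875 193.21203398]
 [  0.           0.           1.        ]] [ 2.18055349 -2.17476335  0.07906045] [0.02934371 0.5122361  1.06133841]
[[391.1070066    0.         251.92470734]
 [  0.         391.1070066  195.90479072]
 [  0.           0.           1.        ]] [ 2.17499831  0.7862004  -0.36057161] [-0.39098391 -0.12119961  1.57889468]
```

View pics/top0b.png

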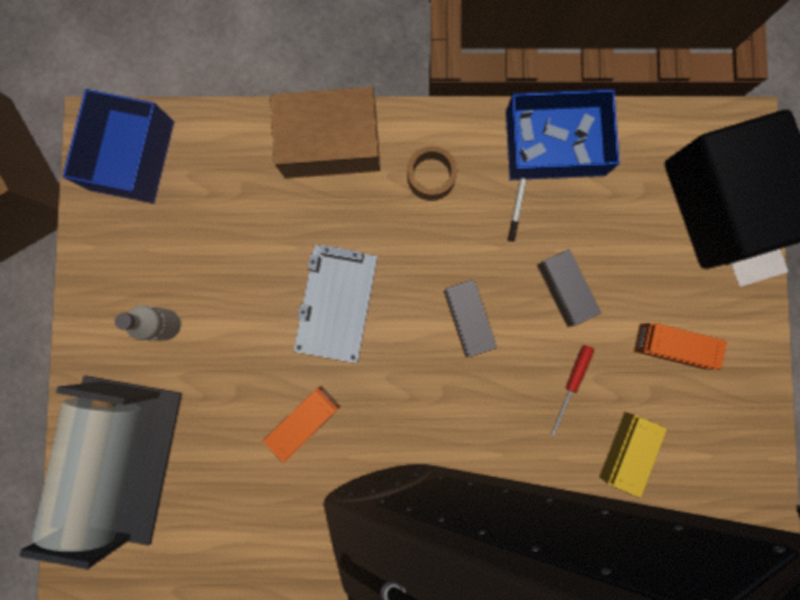

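View pics/scene0b.png

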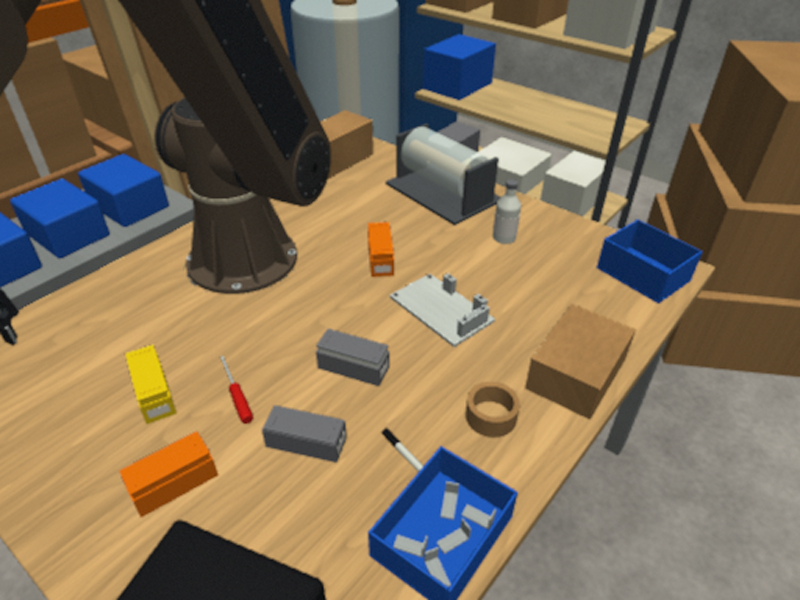

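The top view shows grey cases at about (470,318) and (570,287), with the jig at (337,305). I need an enlargement to see which lid is proud.

```bash
python3 - <<'E'
from h import *
a=cv2.imread('pics/top0.png'); b=cv2.imread('pics/scene0.png')
# top: cols 180..390, rows 150..235 x ; scene: cols160..320,rows170..300
A=cv2.resize(a[150:235,180:390],(800,324),interpolation=cv2.INTER_CUBIC)
B=cv2.resize(b[205:300,160:320],(440,261),interpolation=cv2.INTER_CUBIC)
C=cv2.resize(b[170:225,240:325],(360,233),interpolation=cv2.INTER_CUBIC)
o=np.zeros((590,800,3),np.uint8); o[:324]=A; o[328:589,:440]=B; o[328:561,440:]=C
cv2.imwrite('pics/comp.png',o)
E
```

```text
(no output)
```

View pics/comp.png

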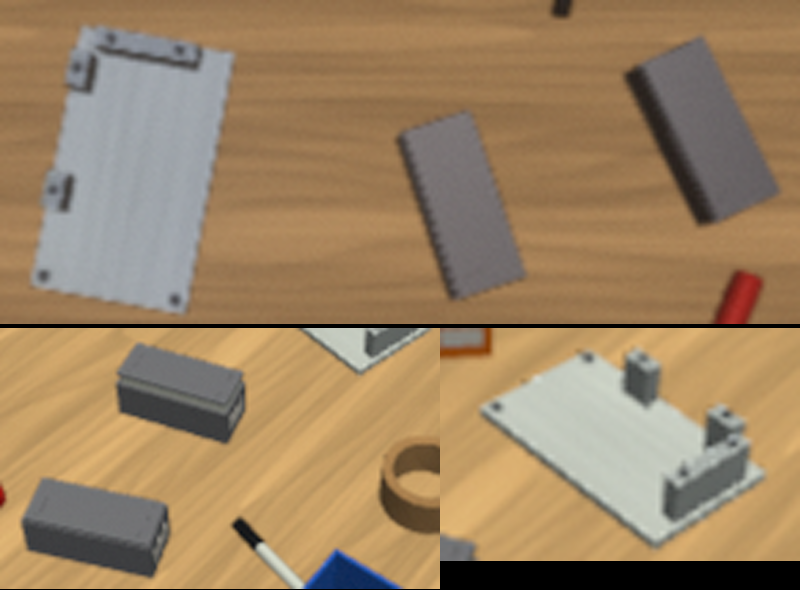

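The scene crop shows a light collar band on the case at (180,385), the one nearer the jig, so that is the open case. In the top crop its lid corners are (398,132), (468,110), (525,275) and (455,298). The plate corners are (82,28), (234,55), (186,312) and (32,283).

```bash
cat >> h.py <<'E'
def fit(P,Lx,Ly):
    "rigid fit of corners given in order +x+y,+x-y,-x-y,-x+y"
    M=np.array([[1,1],[1,-1],[-1,-1],[-1,1]])*[Lx/2,Ly/2]
    P=np.array(P)[:,:2]; c=P.mean(0); H=M.T@(P-c)
    th=np.arctan2(H[0,1]-H[1,0],H[0,0]+H[1,1]); R=np.array([[np.cos(th),-np.sin(th)],[np.sin(th),np.cos(th)]])
    return c,th,np.linalg.norm(P-c-M@R.T,axis=1)
E
python3 - <<'E'
from h import *
c=dict(np.load('pics/top0.npz'))
def T(u,v): return ((u+.5)*.2625-.5+180,(v+.5)*85/324-.5+150)
for nm,pts,z,L in (('lid',[(398,132),(468,110),(525,275),(455,298)],.069,(.138,.056)),('jig',[(82,28),(234,55),(186,312),(32,283)],.01,(.22,.13)),
  ('closed',[(630,72),(703,38),(778,190),(708,222)],.056,(.138,.056))):
    P=[px2w(c,T(*p),z) for p in pts]; cc,th,e=fit(P,*L); print(nm,np.round(P,4).tolist(),cc,np.degrees(th),e)
    if nm=='jig':
        R=np.array([[np.cos(th),-np.sin(th)],[np.sin(th),np.cos(th)]]); print('seat',cc+R@[.02,.016])
E
```

```text
lid [[0.5353, -0.0475, 0.069], [0.5527, -0.1025, 0.069], [0.424, -0.1458, 0.069], [0.406, -0.0913, 0.069]] [ 0.47950798 -0.09677098] 18.54328724464015 [0.00104647 0.00154173 0.00108724 0.00119498]
jig [[0.6282, 0.2119, 0.01], [0.6057, 0.0848, 0.01], [0.3928, 0.1227, 0.01], [0.4161, 0.2497, 0.01]] [0.51067443 0.16726172] -10.136339323724416 [0.00221038 0.00203952 0.00181975 0.00243057]
seat [0.53317812 0.17949217]
closed [[0.585, -0.233, 0.056], [0.6124, -0.2916, 0.056], [0.4913, -0.348, 0.056], [0.466, -0.2924, 0.056]] [ 0.5386886  -0.29124439] 25.597289518731497 [0.00494335 0.0049012  0.00327654 0.00379193]
```

>>> {"api": "servo_tool", "payload": {"rows": [[-0.043, 0, -0.0417, 0, 0], [-0.043, 0, -0.0417, 0, 0], [-0.043, 0, -0.0417, 0, 0], [-0.043, 0, -0.0417, 0, 0], [-0.043, 0, -0.0417, 0, 0]]}}

```text
time: 0.72
position: [0.3353, -0.3575, 0.2312]
tool_rot: [[-0.956, 0.0, 0.292], [-0.292, 0.0, -0.956], [-0.0, -1.0, -0.0]]
wrist_force: [1.3, -0.5, 0.5]
width: 0.0003
```

>>> {"api": "servo_tool", "payload": {"rows": [[-0.043, 0, -0.0417, -1.5, 0], [-0.043, 0, -0.0417, 0, 0], [-0.043, 0, -0.0417, 0, 0], [-0.043, 0, -0.0417, 0, 0], [0, 0, 0, 0, 0]]}}

```text
time: 1.35
position: [0.4475, -0.1438, 0.2312]
tool_rot: [[-0.947, 0.0, 0.322], [-0.322, 0.001, -0.947], [-0.0, -1.0, -0.001]]
wrist_force: [-0.5, -0.7, 0.3]
width: 0.0
```

```bash
cat >> h.py <<'E'
def wpx2w(c,s,uv,z):
    m=np.array(c['mtx']); p=np.array([(uv[0]-m[0,2])/m[0,0],(uv[1]-m[1,2])/m[1,1]]); t=np.hypot(*p)
    d=np.array([*(p/t*np.sin(t) if t>1e-9 else (0,0)),np.cos(t)]); H=np.array(c['hand_eye'])
    R=np.array(s['tool_rot']); o=R@H[:3,3]+s['position']; d=R@H[:3,:3]@d
    return o+d*(z-o[2])/d[2]
def wsave(fn):
    s=ctrl.sense(); c=save('wrist',fn); np.savez('pics/'+fn+'.npz',mtx=c['mtx'],hand_eye=c['hand_eye'],position=s['position'],tool_rot=s['tool_rot'])
    cv2.imwrite('pics/'+fn+'b.png',cv2.resize(c['img'],(800,600),interpolation=cv2.INTER_CUBIC)[:,:,::-1]); return c,s
E
python3 - <<'E'
from h import *
c,s=wsave('w1'); print(c['mtx'],c['hand_eye'])
E
```

```text
[[297.31863964   0.         251.70234256]
 [  0.         297.31863964 187.28697297]
 [  0.           0.           1.        ]] [[-1.95461708e-04  9.60941634e-01  2.76751040e-01 -7.00377682e-02]
 [ 2.98865838e-04 -2.76750977e-01  9.60941626e-01 -1.42117294e-01]
 [ 9.99999936e-01  2.70538723e-04 -2.33098409e-04  3.98924087e-04]
 [ 0.00000000e+00  0.00000000e+00  0.00000000e+00  1.00000000e+00]]
```

View pics/w1b.png

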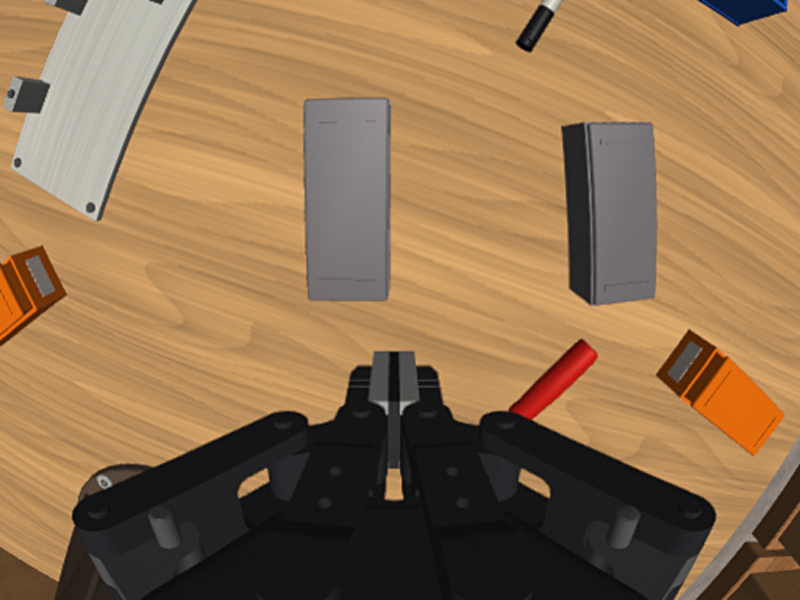

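The lid's top corners are at about (304,99), (389,98), (388,299) and (308,300).

```bash
python3 - <<'E'
from h import *
d=np.load('pics/w1.npz')
for z in(.067,.07):
    P=[wpx2w(d,d,((u+.5)*.64-.5,(v+.5)*.64-.5),z) for u,v in [(304,99),(389,98),(388,299),(308,300)]]
    c,th,e=fit(P,.138,.056); print(np.round(P,4).tolist(),c,np.degrees(th),e)
    q=d['tool_rot'].T@(np.array([*c,z])-d['position']); print('shift',q, 'toolyaw',np.degrees(np.arctan2(-d['tool_rot'][1,0],-d['tool_rot'][0,0])))
E
```

```text
[[0.5365, -0.0518, 0.067], [0.5536, -0.1048, 0.067], [0.4251, -0.1477, 0.067], [0.4063, -0.0951, 0.067]] [ 0.48039636 -0.09984321] 18.453036750417706 [0.0005836  0.00111099 0.00139995 0.00025491]
shift [-0.04522845  0.16424281 -0.03095603] toolyaw 18.79811631757358
[[0.5363, -0.0525, 0.07], [0.5532, -0.105, 0.07], [0.426, -0.1474, 0.07], [0.4074, -0.0953, 0.07]] [ 0.48072493 -0.10005732] 18.45303675041771 [0.00130709 0.00181089 0.00209654 0.00097471]
shift [-0.0454714   0.16124273 -0.03064898] toolyaw 18.79811631757358
```

>>> {"api": "servo_tool", "payload": {"rows": [[-0.045, 0.02, -0.03, 0.3, 0], [0, 0.06, 0, 0, 0], [0, 0.06, 0, 0, 0], [0, 0, 0, 0, 0]]}}

```text
time: 1.9
position: [0.4761, -0.1047, 0.0882]
tool_rot: [[-0.95, -0.008, 0.311], [-0.311, 0.002, -0.95], [0.007, -1.0, -0.005]]
wrist_force: [0.1, -0.1, 0.9]
width: -0.0
```

>>> {"api": "servo_tool", "payload": {"rows": [[0, 0.01, 0, 0, 0], [0, 0.006, 0, 0, 0], [0, 0.006, 0, 0, 0], [0, 0.004, 0, 0, 0]]}}

```text
time: 2.4
position: [0.48, -0.1048, 0.0658]
tool_rot: [[-0.95, 0.001, 0.312], [-0.312, -0.0, -0.95], [-0.001, -1.0, 0.001]]
wrist_force: [-0.2, -0.7, 7.3]
width: 0.0
```

>>> {"api": "servo_tool", "payload": {"rows": [[0, 0.002, 0, 0, 0], [0, 0.002, 0, 0, 0]]}}

```text
time: 2.65
position: [0.48, -0.1047, 0.0618]
tool_rot: [[-0.95, 0.001, 0.313], [-0.313, -0.0, -0.95], [-0.001, -1.0, 0.001]]
wrist_force: [-0.9, -1.3, 6.0]
width: 0.0001
```

>>> {"api": "servo_tool", "payload": {"rows": [[0, 0.002, 0, 0, 0], [0, 0.002, 0, 0, 0], [0, 0.001, 0, 0, 0]]}}

```text
time: 3.02
position: [0.48, -0.1047, 0.0568]
tool_rot: [[-0.95, 0.001, 0.313], [-0.313, -0.0, -0.95], [-0.001, -1.0, 0.001]]
wrist_force: [-0.3, -1.0, 6.5]
width: -0.0003
```

>>> {"api": "servo_tool", "payload": {"rows": [[0, 0.001, 0, 0, 0], [0, 0, 0, 0, 0]]}}

```text
time: 3.28
position: [0.48, -0.1048, 0.0559]
tool_rot: [[-0.95, 0.001, 0.313], [-0.313, -0.0, -0.95], [-0.001, -1.0, 0.001]]
wrist_force: [-1.3, -2.1, 8.7]
width: -0.0004
```

>>> {"api": "servo_tool", "payload": {"rows": [[0, 0.001, 0, 0, 0], [0, 0, 0, 0, 0]]}}

```text
time: 3.52
position: [0.48, -0.1048, 0.0557]
tool_rot: [[-0.95, 0.002, 0.313], [-0.313, -0.001, -0.95], [-0.001, -1.0, 0.001]]
wrist_force: [-6.0, -1.3, 30.7]
width: 0.0001
```

The lid bottomed out at 55.7 mm with the force rising to 31 N, so it is home. Next I lift, open, centre over the case and go down to grasp it.

>>> {"api": "servo_tool", "payload": {"rows": [[0, -0.06, 0, 0, 1], [-0.0018, -0.01, -0.0055, 0, 1], [0, 0, 0, 0, 1], [0, 0, 0, 0, 1]]}}

```text
time: 4.03
position: [0.4789, -0.0986, 0.1235]
tool_rot: [[-0.95, -0.001, 0.313], [-0.313, 0.0, -0.95], [0.001, -1.0, -0.001]]
wrist_force: [0.5, 0.6, 0.2]
width: 0.0723
```

```bash
python3 - <<'E'
from h import *
c,s=wsave('w2'); print(s['position'],s['width'])
E
```

```text
[ 0.47887064 -0.0985868   0.12346866] 0.07233726291683232
```

View pics/w2b.png

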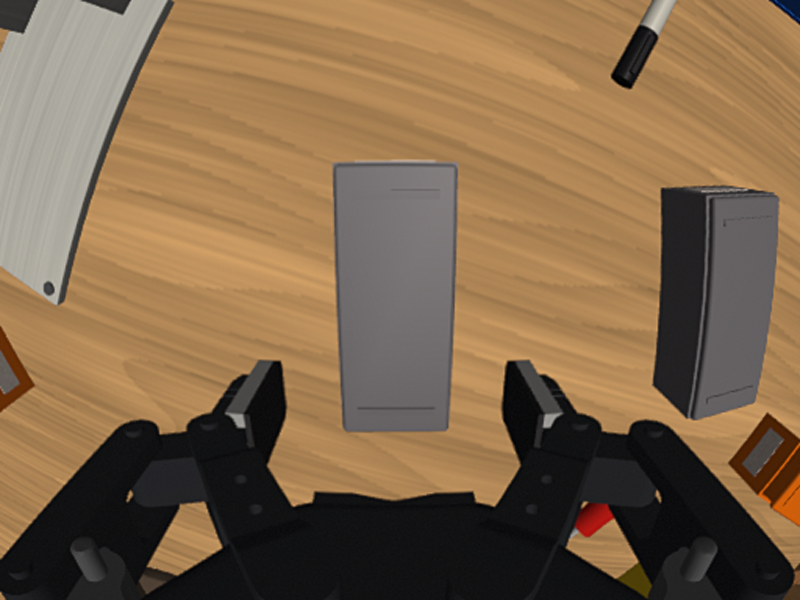

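The shut lid sits midway between the open fingers (lid columns 334–457, centre 395). I go down and grip.

>>> {"api": "servo_tool", "payload": {"rows": [[0, 0.045, 0, 0, 1], [0, 0.04, 0, 0, 1], [0, 0.026, 0, 0, 1], [0, 0, 0, 0, 1]]}}

```text
time: 4.58
position: [0.4774, -0.0983, 0.011]
tool_rot: [[-0.95, -0.005, 0.312], [-0.312, 0.001, -0.95], [0.004, -1.0, -0.003]]
wrist_force: [-0.4, 0.5, 0.5]
width: 0.0855
```

>>> {"api": "servo_tool", "payload": {"rows": [[0, 0, 0, 0, 0], [0, 0, 0, 0, 0], [0, 0, 0, 0, 0], [0, 0, 0, 0, 0]]}}

```text
time: 5.08
position: [0.48, -0.0989, 0.0144]
tool_rot: [[-0.95, 0.002, 0.312], [-0.312, -0.0, -0.95], [-0.001, -1.0, 0.001]]
wrist_force: [-2.1, -0.4, 8.9]
width: 0.0574
```

The 9 N upward force suggests the fingertips may be touching the bench, so I regrip 4 mm higher.

>>> {"api": "servo_tool", "payload": {"rows": [[0, 0, 0, 0, 1], [0, 0, 0, 0, 1], [0, -0.004, 0, 0, 1], [0, 0, 0, 0, 1]]}}

```text
time: 5.58
position: [0.4796, -0.0988, 0.0176]
tool_rot: [[-0.95, 0.0, 0.312], [-0.312, -0.0, -0.95], [-0.0, -1.0, 0.0]]
wrist_force: [-0.4, -0.7, 1.4]
width: 0.0854
```

>>> {"api": "servo_tool", "payload": {"rows": [[0, 0, 0, 0, 0], [0, 0, 0, 0, 0], [0, 0, 0, 0, 0], [0, 0, 0, 0, 0]]}}

```text
time: 6.08
position: [0.4794, -0.0988, 0.0175]
tool_rot: [[-0.95, 0.0, 0.313], [-0.313, -0.0, -0.95], [-0.0, -1.0, 0.0]]
wrist_force: [-1.5, 0.6, 8.5]
width: 0.0568
```

The reading is the same 4 mm higher, so it comes from the finger swing and not from bench contact. I lift and carry the case over the jig.

>>> {"api": "servo_tool", "payload": {"rows": [[0, -0.02, 0, 0, 0], [0, -0.04, 0, 0, 0], [0, -0.04, 0, 0, 0], [0, 0, 0, 0, 0]]}}

```text
time: 6.58
position: [0.481, -0.0991, 0.1195]
tool_rot: [[-0.95, 0.004, 0.312], [-0.312, -0.001, -0.95], [-0.004, -1.0, 0.002]]
wrist_force: [-0.1, -0.3, -3.5]
width: 0.0572
```

>>> {"api": "servo_tool", "payload": {"rows": [[-0.0198, 0, -0.0396, 0, 0], [-0.0198, 0, -0.0396, 0, 0], [-0.0198, 0, -0.0396, 0, 0], [-0.0198, 0, -0.0396, 0, 0], [-0.0198, 0, -0.0396, 0, 0]]}}

```text
time: 7.2
position: [0.5109, 0.1216, 0.1159]
tool_rot: [[-0.95, -0.002, 0.312], [-0.312, -0.0, -0.95], [0.002, -1.0, -0.0]]
wrist_force: [0.4, -0.1, -3.5]
width: 0.0565
```

>>> {"api": "servo_tool", "payload": {"rows": [[-0.0198, 0, -0.0396, 0, 0], [0, 0, 0, 9.5, 0], [0, 0, 0, 9.5, 0], [0, 0, 0, 9.4, 0], [0, 0, 0, 0, 0]]}}

```text
time: 7.82
position: [0.5173, 0.1639, 0.116]
tool_rot: [[-0.984, -0.002, -0.176], [0.176, -0.0, -0.984], [0.002, -1.0, 0.001]]
wrist_force: [0.3, 0.0, -2.9]
width: 0.0571
```

```bash
python3 - <<'E'
from h import *
c,s=wsave('w3'); print(s['position'],s['width'],s['wrist_force'],s['tool_rot']); a=save('top','top3')
E
```

```text
[0.51727679 0.16389144 0.11599088] 0.057050183785709724 [ 0.34493982  0.01404306 -2.93154022] [[-9.84357913e-01 -1.90578556e-03 -1.76169993e-01]
 [ 1.76171205e-01 -4.86504345e-04 -9.84359421e-01]
 [ 1.79027051e-03 -9.99998066e-01  8.14638941e-04]]
```

View pics/w3b.png

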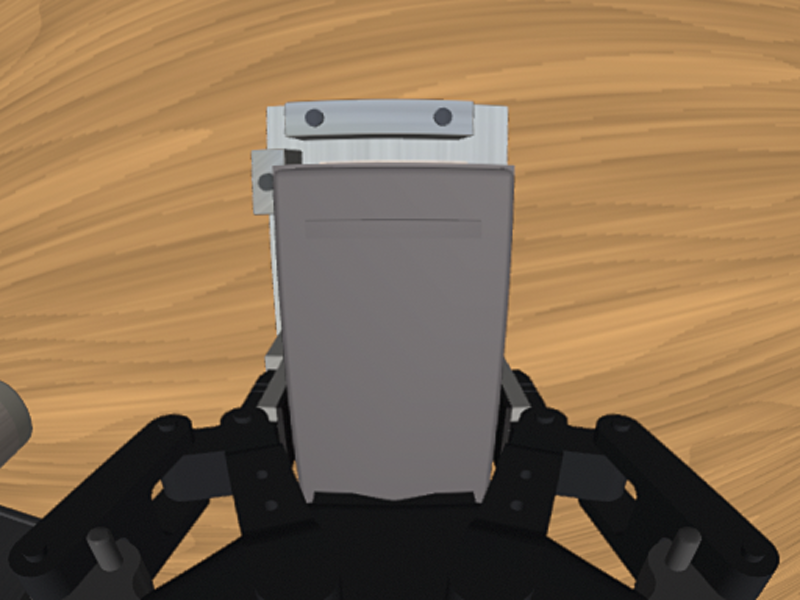

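The end stop's front top edge runs (286,133)–(473,134). The plate's far corners are (267,106) and (508,107). The near side block's top inner edge is (282,150)–(274,214).

```bash
python3 - <<'E'
from h import *
d=np.load('pics/w3.npz')
g=lambda u,v,z: wpx2w(d,d,((u+.5)*.64-.5,(v+.5)*.64-.5),z)
A,B=g(286,133,.052),g(473,133.5,.052); C,D=g(267,106,.01),g(508,107,.01); E=g(281,151,.052)
L,M=g(275,168,.066+.01-.0,),0
print(A,B,np.linalg.norm(A-B)); print(C,D,np.linalg.norm(C-D)); print(E)
for p,q in((A,B),(C,D)): v=p-q; print('yaw',np.degrees(np.arctan2(v[1],v[0]))-90)
th=np.radians(-10.1);R=np.array([[np.cos(th),-np.sin(th)],[np.sin(th),np.cos(th)]])
for n,p,j in(('A',A,(.09,.045)),('B',B,(.09,-.039)),('C',C,(.11,.065)),('D',D,(.11,-.065)),('E',E,(.085,.045))):
    o=p[:2]-R@j; print(n,'jig origin',o,'seat',o+R@[.02,.016])
# case top at z: underside = .116-.0175 -> lid top +.056
z=.116-.0175+.056
P=[g(u,v,z) for u,v in((274,167),(514,168))]; print('case far',P,np.linalg.norm(P[0]-P[1]))
c=(P[0]+P[1])[:2]/2-R@[.069,0]; print('case centre',c)
print('toolyaw',np.degrees(np.arctan2(-d['tool_rot'][1,0],-d['tool_rot'][0,0])))
E
```

```text
[0.60880758 0.19546909 0.052     ] [0.59348046 0.11431146 0.052     ] 0.08259226702979737
[0.63043327 0.21208997 0.01      ] [0.60674773 0.08535374 0.01      ] 0.12893050990898505
[0.60133308 0.1992707  0.052     ]
yaw -10.69470197617079
yaw -10.585803973284953
A jig origin [0.51231079 0.16694946] seat [0.53480672 0.17919417]
B jig origin [0.51171447 0.16849009] seat [0.53421041 0.1807348 ]
C jig origin [0.51073908 0.1673876 ] seat [0.53323501 0.17963232]
D jig origin [0.50985121 0.16863679] seat [0.53234715 0.1808815 ]
E jig origin [0.5097588  0.16987423] seat [0.53225474 0.18211895]
case far [array([0.59081484, 0.17761205, 0.1545    ]), array([0.58110177, 0.12451975, 0.1545    ])] 0.053973475551168944
case centre [0.51802758 0.1631662 ]
toolyaw -10.146838640834197
```

>>> {"api": "servo_tool", "payload": {"rows": [[0, 0.03, 0, 0.3, 0], [0, 0.03, 0, 0, 0], [0, 0.015, 0, 0, 0], [0, 0.006, 0, 0, 0], [0, 0, 0, 0, 0]]}}

```text
time: 8.55
position: [0.5182, 0.1641, 0.0365]
tool_rot: [[-0.983, 0.0, -0.182], [0.182, 0.0, -0.983], [-0.0, -1.0, -0.0]]
wrist_force: [-0.3, 0.3, -3.5]
width: 0.0569
```

>>> {"api": "servo_tool", "payload": {"rows": [[0, 0.003, 0, 0, 0], [0, 0.002, 0, 0, 0], [0, 0.001, 0, 0, 0], [0, 0, 0, 0, 0]]}}

```text
time: 9.05
position: [0.5181, 0.1641, 0.0304]
tool_rot: [[-0.983, 0.0, -0.182], [0.182, 0.0, -0.983], [-0.0, -1.0, -0.0]]
wrist_force: [0.2, -0.3, -3.1]
width: 0.0575
```

>>> {"api": "servo_tool", "payload": {"rows": [[0, 0.001, 0, 0, 0], [0, 0.001, 0, 0, 0], [0, 0, 0, 0, 0]]}}

```text
time: 9.43
position: [0.518, 0.164, 0.0282]
tool_rot: [[-0.983, -0.0, -0.182], [0.182, -0.0, -0.983], [0.0, -1.0, 0.0]]
wrist_force: [0.0, 1.0, -2.7]
width: 0.0572
```

>>> {"api": "servo_tool", "payload": {"rows": [[0, 0.001, 0, 0, 0], [0, 0, 0, 0, 0]]}}

```text
time: 9.68
position: [0.5181, 0.1641, 0.0275]
tool_rot: [[-0.983, 0.0, -0.182], [0.182, 0.0, -0.983], [-0.0, -1.0, -0.0]]
wrist_force: [-1.0, -0.7, 3.5]
width: 0.0571
```

The case touches the plate at TCP z 27.5 mm, as expected. I push toward the side stop first.

>>> {"api": "servo_tool", "payload": {"rows": [[0, 0, -0.006, 0, 0], [0, 0, -0.005, 0, 0], [0, 0, -0.004, 0, 0], [0, 0, 0, 0, 0]]}}

```text
time: 10.18
position: [0.5211, 0.1794, 0.0275]
tool_rot: [[-0.983, 0.001, -0.182], [0.182, 0.0, -0.983], [-0.0, -1.0, -0.0]]
wrist_force: [-1.9, 1.0, 5.7]
width: 0.0571
```

>>> {"api": "servo_tool", "payload": {"rows": [[0, 0, -0.001, 0, 0], [0, 0, -0.001, 0, 0], [0, 0, 0, 0, 0]]}}

```text
time: 10.55
position: [0.5213, 0.1809, 0.0275]
tool_rot: [[-0.983, 0.0, -0.182], [0.182, -0.0, -0.983], [-0.0, -1.0, -0.0]]
wrist_force: [-1.7, -3.8, 6.0]
width: 0.0572
```

>>> {"api": "servo_tool", "payload": {"rows": [[0, 0, -0.001, 0, 0], [0, 0, 0, 0, 0]]}}

```text
time: 10.8
position: [0.5215, 0.1818, 0.0275]
tool_rot: [[-0.983, 0.0, -0.182], [0.182, -0.0, -0.983], [-0.0, -1.0, 0.0]]
wrist_force: [-1.3, -4.0, 7.2]
width: 0.057
```

>>> {"api": "servo_tool", "payload": {"rows": [[0, 0, -0.001, 0, 0], [0, 0, 0, 0, 0]]}}

```text
time: 11.05
position: [0.5216, 0.1828, 0.0275]
tool_rot: [[-0.983, 0.0, -0.182], [0.182, -0.0, -0.983], [-0.0, -1.0, 0.0]]
wrist_force: [-1.0, -4.1, 7.0]
width: 0.0573
```

>>> {"api": "servo_tool", "payload": {"rows": [[0, 0, -0.001, 0, 0], [0, 0, 0, 0, 0]]}}

```text
time: 11.3
position: [0.5218, 0.1833, 0.0275]
tool_rot: [[-0.983, 0.0, -0.181], [0.181, -0.001, -0.983], [-0.0, -1.0, 0.001]]
wrist_force: [-0.2, -10.8, 7.9]
width: 0.057
```

The side stop is reached, with the y force at about −11 N. Now I push toward the end stop.

>>> {"api": "servo_tool", "payload": {"rows": [[-0.004, 0, 0, 0, 0], [-0.003, 0, 0, 0, 0], [-0.002, 0, 0, 0, 0], [0, 0, 0, 0, 0]]}}

```text
time: 11.8
position: [0.5289, 0.1819, 0.0275]
tool_rot: [[-0.983, -0.003, -0.182], [0.182, -0.001, -0.983], [0.003, -1.0, 0.001]]
wrist_force: [-11.5, -2.8, 17.1]
width: 0.0573
```

>>> {"api": "servo_tool", "payload": {"rows": [[-0.001, 0, 0, 0, 0], [-0.001, 0, 0, 0, 0], [0, 0, 0, 0, 0]]}}

```text
time: 12.18
position: [0.5306, 0.1816, 0.0275]
tool_rot: [[-0.983, -0.003, -0.182], [0.182, -0.001, -0.983], [0.003, -1.0, 0.001]]
wrist_force: [-12.7, -2.7, 17.5]
width: 0.057
```

>>> {"api": "servo_tool", "payload": {"rows": [[-0.001, 0, 0, 0, 0], [0, 0, 0, 0, 0]]}}

```text
time: 12.42
position: [0.5316, 0.1814, 0.0275]
tool_rot: [[-0.983, -0.003, -0.182], [0.182, -0.001, -0.983], [0.003, -1.0, 0.001]]
wrist_force: [-12.3, -1.7, 17.4]
width: 0.057
```

>>> {"api": "servo_tool", "payload": {"rows": [[-0.001, 0, 0, 0, 0], [0, 0, 0, 0, 0]]}}

```text
time: 12.68
position: [0.5326, 0.1813, 0.0275]
tool_rot: [[-0.983, -0.003, -0.182], [0.182, -0.001, -0.983], [0.003, -1.0, 0.001]]
wrist_force: [-12.4, -2.0, 18.3]
width: 0.0567
```

>>> {"api": "servo_tool", "payload": {"rows": [[-0.001, 0, 0, 0, 0], [0, 0, 0, 0, 0]]}}

```text
time: 12.92
position: [0.533, 0.1811, 0.0275]
tool_rot: [[-0.983, -0.004, -0.182], [0.182, -0.001, -0.983], [0.004, -1.0, 0.001]]
wrist_force: [-16.3, 0.4, 20.0]
width: 0.0572
```

>>> {"api": "servo_tool", "payload": {"rows": [[-0.0005, 0, -0.001, 0, 0], [0, 0, 0, 0, 0]]}}

```text
time: 13.18
position: [0.533, 0.1812, 0.0275]
tool_rot: [[-0.983, -0.005, -0.181], [0.181, -0.002, -0.983], [0.005, -1.0, 0.003]]
wrist_force: [-18.3, -9.2, 25.8]
width: 0.0573
```

>>> {"api": "servo_tool", "payload": {"rows": [[-0.0005, -0.0005, -0.0005, 0, 0], [0, 0, 0, 0, 0]]}}

```text
time: 13.42
position: [0.533, 0.1813, 0.0276]
tool_rot: [[-0.983, -0.006, -0.181], [0.181, -0.002, -0.983], [0.006, -1.0, 0.003]]
wrist_force: [-19.4, -12.2, 18.9]
width: 0.0572
```

```bash
python3 - <<'E'
from h import *
c,s=wsave('w4'); R=s['tool_rot']; print(s['position'],'force tool',R.T@s['wrist_force'],'mom tool',R.T@s['moment'],R)
a=save('top','top4'); b=save('scene','scene4')
A=cv2.resize(a['img'][140:250,150:290],(509,400),interpolation=cv2.INTER_CUBIC)
W=cv2.resize(c['img'][40:240,120:380],(780,600),interpolation=cv2.INTER_CUBIC)
cv2.imwrite('pics/w4c.png',W[:,:,::-1]); 
B=cv2.resize(b['img'][150:240,220:350],(578,400),interpolation=cv2.INTER_CUBIC)
o=np.zeros((400,800,3),np.uint8); o[:,:400]=cv2.resize(A,(400,314))[:314].repeat(1,0) if False else cv2.copyMakeBorder(cv2.resize(A,(400,314)),0,86,0,0,0); o[:277,400:]=cv2.resize(B,(400,277))
cv2.imwrite('pics/c4.png',o[:,:,::-1])
E
```

```text
[0.53298599 0.18125267 0.02757326] force tool [ 16.95991224 -18.69762716  15.59316934] mom tool [ 1.8114393  -0.51497229 -2.0430251 ] [[-0.98340714 -0.00648884 -0.18129615]
 [ 0.18131403 -0.00227762 -0.98342261]
 [ 0.00596835 -0.99997635  0.00341635]]
```

View pics/w4c.png

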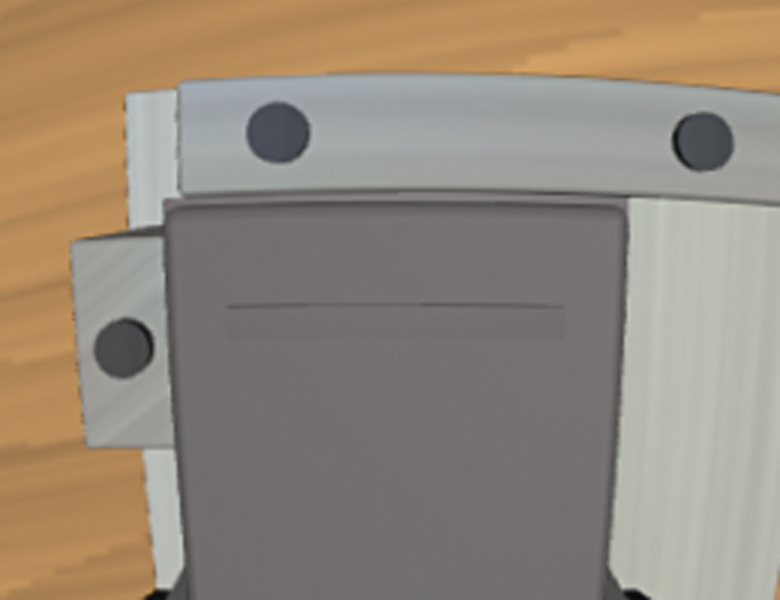

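View pics/c4.png

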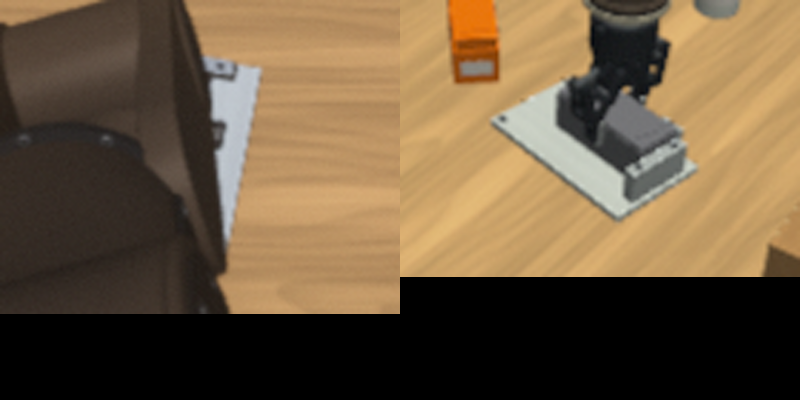

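Picture check: the case is flat and against both stops, the end strip perhaps a little wider at the left, at about (168,203), than at the right, at about (625,200). I measure the edge angles in a rectified view.

```bash
cat > rect.py <<'E'
from h import *
import sys
def rect(fn,z,x0=.0,x1=.12,y0=-.05,y1=.06,s=6000):
    d=np.load('pics/'+fn+'.npz'); img=cv2.imread('pics/'+fn+'.png'); th=np.radians(-10.4)
    H=np.array(d['hand_eye']); R=d['tool_rot']; m=d['mtx']
    X,Y=np.meshgrid(np.arange(y1,y0,-1/s),np.arange(x1,x0,-1/s)); # cols: y desc, rows: x desc
    jx,jy=Y,X; c,sn=np.cos(th),np.sin(th)
    W=np.stack([d['position'][0]+c*jx-sn*jy,d['position'][1]+sn*jx+c*jy,np.full_like(jx,z)],-1)
    o=R@H[:3,3]+d['position']; p=(W-o)@(R@H[:3,:3]); t=np.arctan2(np.hypot(p[...,0],p[...,1]),p[...,2]); r=np.hypot(p[...,0],p[...,1])
    return cv2.remap(img,(m[0,0]*t*p[...,0]/r+m[0,2]).astype(np.float32),(m[1,1]*t*p[...,1]/r+m[1,2]).astype(np.float32),cv2.INTER_CUBIC)
if __name__=='__main__':
    a=rect(sys.argv[1],.052,.055,.1); b=rect(sys.argv[1],.066,.04,.085)
    cv2.imwrite('pics/'+sys.argv[2]+'.png',np.vstack([a,np.zeros((6,a.shape[1],3),np.uint8),b]))
    print(a.shape)
E
python3 rect.py w4 r4
```

```text
(271, 660, 3)
```

View pics/r4.png

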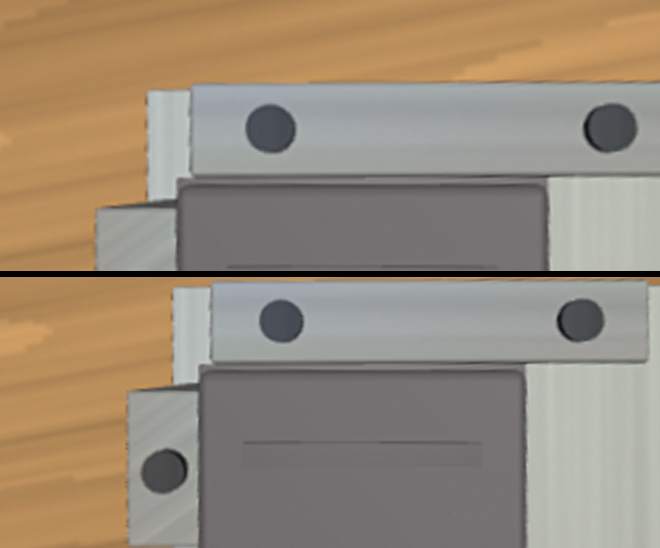

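Both the stop edge and the lid edge come out parallel within about 0.2°, with equal strips (8 px) left and right. I ease the down-load slightly, add a bit of push on both axes and trim the turn by −0.2°.

>>> {"api": "servo_tool", "payload": {"rows": [[-0.0004, -0.0003, -0.0004, -0.2, 0], [0, 0, 0, 0, 0], [0, 0, 0, 0, 0]]}}

```text
time: 13.95
position: [0.533, 0.1813, 0.0276]
tool_rot: [[-0.984, -0.007, -0.179], [0.179, -0.002, -0.984], [0.007, -1.0, 0.004]]
wrist_force: [-19.0, -15.0, 16.2]
width: 0.0573
```

```bash
python3 - <<'E'
from h import *
c,s=wsave('w5'); R=s['tool_rot']; print(s['position'],'force tool',R.T@s['wrist_force'],'mom tool',R.T@s['moment'],R,s['width'])
E
```

```text
[0.53298923 0.18128183 0.02757662] force tool [ 16.12026687 -16.04739195  18.22452401] mom tool [ 2.38688726  0.30654286 -1.94288634] [[-0.98386247 -0.00749033 -0.17876948]
 [ 0.17879233 -0.00249514 -0.98388367]
 [ 0.00692355 -0.99996883  0.00379409]] 0.05733679511946167
```

>>> {"api": "servo_tool", "payload": {"rows": [[0, 0, 0, 0, 0], [0, 0, 0, 0, 0], [0, 0, 0, 0, 0], [0, 0, 0, 0, 0], [0, 0, 0, 0, 0]]}}

```text
time: 14.62
position: [0.533, 0.1813, 0.0276]
tool_rot: [[-0.984, -0.008, -0.179], [0.179, -0.002, -0.984], [0.007, -1.0, 0.004]]
wrist_force: [-18.9, -14.7, 15.2]
width: 0.0568
```

```bash
python3 - <<'E'
from h import *
c,s=wsave('w6'); R=s['tool_rot']; print('force tool',R.T@s['wrist_force'],'mom',R.T@s['moment'])
E
python3 rect.py w6 r6
```

```text
force tool [ 16.04487257 -15.00792944  17.90576826] mom [ 2.38849847  0.32099037 -1.92087336]
(271, 660, 3)
```

View pics/r6.png

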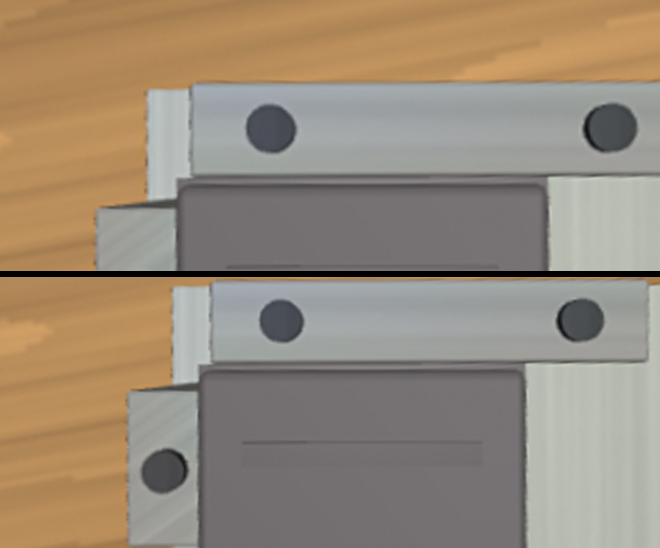

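The case's front rim runs evenly along the stop edge (177 to 175 px), the side rim meets the block at (178,205), and the forces are steady. I hand it in.

```bash
python3 -c "
from cell import finish_job; print(finish_job())"
```

```text
the job is handed in; nothing more can be done
None
```

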